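Set the filament dryer's timer four clicks on and start it

ROBOT

A 6-joint arm with a two-finger parallel gripper is mounted at the origin on the work surface. World frame = base frame: x ahead of the robot, y to its left, z up, the work surface at z = 0. Lengths are in m, angles in degrees, forces in N, time in s.
With the tool pointing down it reaches from about 0.35 to 1 m from the base axis. Payload 7.1 kg.
Tool frame: the origin (TCP) lies on the centre line of the jaws, within the pads' length; the fingertips stand 19 mm ahead of it and the grasp point (between the pads) is the TCP (nose_length is the distance from the TCP to the fingertips, in m); z points along the fingers, y is the direction in which the jaws open and shut (so a half turn about z gives the same grasp; the last joint's range is limited). The gripper opens to 85 mm and grips with 20 to 120 N. Pads are 22 mm wide; open, the fingers measure 114 mm over their backs; the gripper's body (76 mm by 85 mm) begins 54 mm behind the grasp point. The pads swing forward as they close: fully open they stand 13 mm farther back than shut.
Start: joints at [63.885, 24.242, 93.386, -0, 62.372, -1.089], TCP at [0.264, 0.566, 0.25] pointing down, gripper open.
Joint ranges: [-172.04, 172.04], [-51.8, 120.97], [4.93, 147.93], [-75.15, 255.16], [6.16, 154.13], [-145.62, 145.62]. Speed limits (degrees/s): [136.94, 136.94, 172.46, 180, 180, 180].

INTERFACE

Orientations are given as [roll, pitch, yaw] about the fixed x, y, z axes, in that order (R = Rz(yaw) Ry(pitch) Rx(roll)).
In Python, from station import * gives the robot as it stands.
- The arm moves only by the shell command python3 -m inch 'ROWS' [FORCE]. ROWS is JSON, a list of rows, each a list of 7 numbers: the shift along the world's x, y, z in cm, then the turn, a rotation vector about the world's x, y, z in rad, then the opening in per cent of the stroke, from 0 (shut) to 100 (fully open). In form: [[tx, ty, tz, ax, ay, az, claw], ...]. A call has 1 to 10 rows; each row is the pose to reach, as a shift and turn from the pose measured when the call began; what a row does not reach only later rows make up. A row lasts 1/12 s, in which the tool goes at most 41.7 mm and 7.16 degrees, less where a joint would pass 70% of its speed; a pose out of reach is approached as far as the arm can. A call with a gripper value outside its range is refused whole. The fingers move at their own pace and stop on an object; FORCE is the grip in N (left out, the last holds). Time passes only in rows, so rows that repeat a pose let the fingers close. It gives the time, the measured TCP pose, the force and the opening at its end, in the units of the state.
- observe(): the state, without advancing time (a new reading comes with each control period).
- get_image(name): name is "side" or "top" or "wrist"; returns a dict with "pixels" (480x640x3 uint8, blue, green, red), "z_map" (480x640 float32, m along the optical axis (not along the pixel's ray), 0 where there is no reading), "fx", "fy", "cx", "cy" (pixels), "rvec" (rotation vector, rad) and "tvec" (3), from world to camera coordinates, as OpenCV has them. Camera axes: x right, y down, z forward; pixel columns grow to the right and rows downward; lengths in m; the calibration is good to about 2 mm. A picture is of the moment at which its call begins.
- hand_in(): hands the job in, once; it reports no verdict.
The state is a dict: "time_s": time; "joints": joint angles; "joint_velocities": joint speeds; "joint_torque": joint torques, N m; "tool_pos": TCP position; "tcp_rot": TCP orientation; "ft_force": force on the tool from outside, world axes, zero at the start; "moment": the same for the moment, N m; "finger_gap": opening from 0.0 (shut) to 1.0 (fully open).
Only numpy, scipy, OpenCV 4.12 (cv2) and the standard library are available. Lean on these libraries where they do the work, as an engineer would, in place of code of your own. Each camera call takes 0.05 s, during which the arm holds its last target. There are 200 camera calls.

TASK

Set the filament dryer for four hours: with a fingertip, push the peg on the click-stop timer dial round clockwise (seen from above) by exactly four clicks, without going past and without pinching or forcing it. Then press the start button beside the dial fully down with a fingertip and let it come up again, leaving the dial where you set it. Do not disturb the things standing about.

Things in the scene. Friction and masses are not known exactly. Their poses are not given: they have to be found in the camera images.
- dryer: Filament dryer, a fixed grey box 230 mm (its x) by 360 mm (its y); flat top deck 70 mm above the table. Origin at the centre of its underside. On the deck: a clear dome, 200 mm across and 20 mm high, centred at its y +70 mm; the timer dial at its (x +35, y -115) mm; the start button at its (x -55, y -115) mm. Its yaw varies.
- timer_dial (a joint): Angle of the timer dial, rad, growing clockwise seen from above; 0 at the start, where the dial rests in a click. A click every 30 degrees (0.524 rad): the dial resists up to half-way between two clicks (about 0.1 N m, 3 N at the peg), then snaps forward into the next click by itself and stays there. It can turn on well past four clicks (to 4.7 rad) and back to -1.05 rad.
- dial_axis (a point): Centre of the dial's flat top face, on its vertical turning axis, 83 mm above the table. The dial is a black disc 84 mm across and 12 mm high lying on the deck, with one bare-metal upright peg near its rim and no marks. Its starting angle varies through the full circle.
- peg_top (a point): Centre of the top of the dial's upright round aluminium peg: 12 mm in diameter, standing 26 mm above the disc's face, 32 mm from the turning axis. The disc's face is otherwise flat, so a fingertip can follow the peg round just above it.
- start_button (a joint): Start button's travel, m: 0 up, 0.006 fully down. Sprung; fully down takes about 5 N, and it comes up when let go.
- start_button_top (a point): Centre of the top face of the start button, a round white push button 24 mm in diameter in a low black housing on the deck, pressed straight down.
- test_print: Small white printed tower standing loose on the dryer's deck, 28 mm square foot, 36 mm high; origin at the centre of its underside. To be left alone.
- nozzle_jar: Small loose clear jar with a black lid, 48 mm across, 55 mm high, on the table by the dryer's right side; origin at the centre of its underside. To be left alone.
- scraper: Loose scraper, 200 mm long, lying on the table beyond the dryer's left side. To be left alone.

How it is judged (in metres and radians):
On the way, in this order (a step that is already met when the one before it is completed fails the run):
1. the dial rests in the fourth click clockwise from its start (value of joint timer_dial between 1.9744 and 2.2144 rad and value of joint start_button below 0.002 m), for 0.2 s.
2. the start button is pressed down (at least 4.5 of its 6 mm) by the fingers (value of joint timer_dial between 1.9744 and 2.2144 rad and value of joint start_button above 0.0045 m and contact force between the fingers and start_button above 0.5 N), for 0.05 s.
At the end, for the whole second after the job is handed in: The dial rests in the fourth click clockwise from where it started (2.09 rad, within 0.12 rad) and the start button, having been pressed after that, is up again (within 1.5 mm) (value of joint timer_dial between 1.9744 and 2.2144 rad and velocity of joint timer_dial between -0.05 and 0.05 rad/s and value of joint start_button below 0.0015 m); the robot touches nothing.
It fails at once if the dial goes past the fourth click (more than 4.5 clicks) (value of joint timer_dial above 2.3562 rad).
It fails at once if the dial is turned backwards from its start by more than half a click (value of joint timer_dial below -0.2618 rad).
It fails at once if start is pressed while the dial is not in the fourth click (value of joint start_button above 0.003 m and not (value of joint timer_dial between 1.9744 and 2.2144 rad)).
It fails at once if the dial is pinched or forced (more than 20 N between fingers and dial) (contact force between the fingers and timer_dial above 20 N).
It fails at once if the test print, the nozzle jar or the scraper is moved or lifted by more than 20 mm (distance of any of test_print, nozzle_jar, scraper from where it was at the start of the episode above 0.02 m).
It also fails if it takes over 53 s, if anything falls off the work surface, if the arm or the gripper's body presses on something with over 40 N, if the wrist force passes 120 N, or if a joint passes its speed limit or range.

## Working session

There is one attempt and no reset: what is moved stays moved. The work goes in short steps, Python scripts to look and compute and a shell command to move; the robot and the scene stay as the last step left them, time stands still between calls to the robot, and variables do not carry over. Pictures are saved under pics/ and viewed, about 8 in all and at most 12, crops included, and the job is handed in when it is done.

```bash
mkdir -p pics; ls; cat > h.py <<'E'
from station import *
import numpy as np, cv2
def P(im,u,v,z):
    R=cv2.Rodrigues(np.array(im["rvec"],float))[0]; t=np.array(im["tvec"],float).ravel()
    d=R.T@np.array([(u-im["cx"])/im["fx"],(v-im["cy"])/im["fy"],1]); c=-R.T@t
    return c+d*(z-c[2])/d[2]
def W(im):
    R=cv2.Rodrigues(np.array(im["rvec"],float))[0]; t=np.array(im["tvec"],float).ravel()
    v,u=np.mgrid[:480,:640]; Z=im["z_map"]
    p=np.stack([(u-im["cx"])/im["fx"]*Z,(v-im["cy"])/im["fy"]*Z,Z],-1)
    return (p-t)@R
E
python3 - <<'E'
from h import *
import pickle
for n in ("top","side"):
    im=get_image(n); cv2.imwrite(f"pics/{n}.png",im["pixels"]); pickle.dump(im,open(f"{n}.pkl","wb"))
    R=cv2.Rodrigues(np.array(im["rvec"],float))[0]; print(n,-R.T@np.array(im["tvec"]).ravel(),im["fx"])
print(observe())
E
```

```text
pics
top [0.45629032 0.12360422 0.99734844] 447.75792930346773
side [ 0.20084163 -0.58189898  0.58606378] 457.10993866995994
{'time_s': 0.1, 'joints': array([ 6.38848311e+01,  2.42786172e+01,  9.34301864e+01, -9.38010649e-04,
        6.23737782e+01, -1.09004428e+00]), 'joint_velocities': array([-0.04218448, -0.1852291 , -0.12691632,  0.04043515,  0.00380273,
       -0.04405234]), 'joint_torque': array([ 3.94441286e-04, -5.58428156e+01, -2.82446837e+01, -3.60033471e-05,
        2.96506681e-03,  1.13576885e-05]), 'tool_pos': array([0.26415736, 0.56587641, 0.24961758]), 'tcp_rot': array([-1.79917417e+02, -7.40721025e-04,  1.54975310e+02]), 'ft_force': array([ 0.18205464,  0.64917765, -0.09202569]), 'moment': array([ 0.01806408, -0.06488789, -0.02948656]), 'finger_gap': 0.9984433490980013}
```

View pics/top.png

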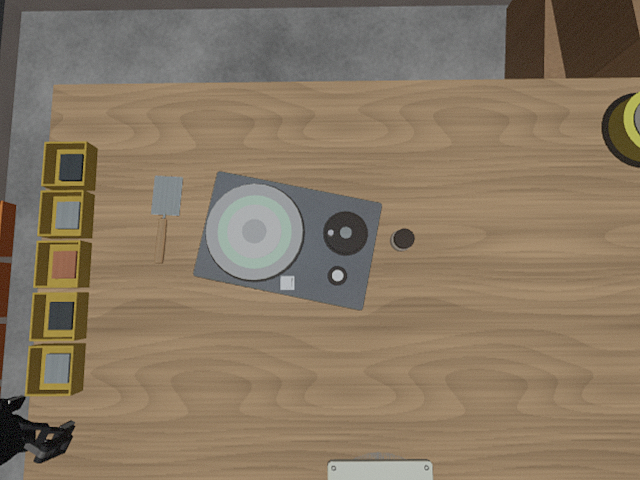

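View pics/side.png

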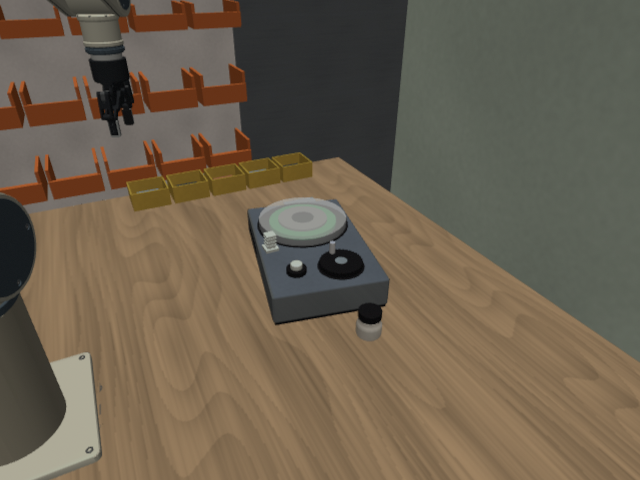

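Top view: dial centre about (345,233), peg about (331,233), button (338,275), test print (288,283), jar (402,239). The side view agrees: the peg is on the dome side of the dial.

```bash
python3 - <<'E'
from h import *
import pickle
im=pickle.load(open("top.pkl","rb")); px=im["pixels"]; w=W(im); z=w[...,2]
g=cv2.cvtColor(px,cv2.COLOR_BGR2GRAY)
# deck by depth
m=((z>.06)&(z<.135)&(np.arange(640)[None]>180)&(np.arange(640)[None]<390)).astype(np.uint8)
m=cv2.morphologyEx(m,cv2.MORPH_OPEN,np.ones((5,5)))
c=max(cv2.findContours(m,0,2)[0],key=cv2.contourArea); r=cv2.minAreaRect(c)
b=np.array([P(im,*p,.07)[:2] for p in cv2.boxPoints(r)]); ctr=b.mean(0); print("deck",b.round(4).tolist(),ctr.round(4),[np.linalg.norm(b[i]-b[i-1]).round(4) for i in range(4)])
e=max((b[i]-b[i-1] for i in range(4)),key=np.linalg.norm); e=e/np.linalg.norm(e); e=e if e[1]>0 else -e
X=np.array([e[1],-e[0]]); print("yaw",np.degrees(np.arctan2(X[1],X[0])))
print("model dial",(ctr+.035*X-.115*e).round(4),"button",(ctr-.055*X-.115*e).round(4))
def blob(mask,lab,zz,n=3):
    for c in sorted(cv2.findContours(mask.astype(np.uint8),0,2)[0],key=cv2.contourArea)[-n:]:
        M=cv2.moments(c)
        if M["m00"]>3:
            u,v=M["m10"]/M["m00"],M["m01"]/M["m00"]; (a,bb),rr=cv2.minEnclosingCircle(c); print(lab,round(u,1),round(v,1),"A",M["m00"],P(im,u,v,zz).round(4),"encl",P(im,a,bb,zz).round(4),round(2*rr*(im['z_map'][int(v),int(u)])/im["fx"],4),"z",z[int(v),int(u)].round(4))
roi=np.zeros_like(g,bool); roi[205:262,318:372]=1
blob(roi&(g<50),"dial",.083,1); blob(roi&(g>85),"light-in-dial",.109)
roi[:]=0; roi[262:290,322:352]=1; blob(roi&(g>150),"button",.085,1)
roi[:]=0; roi[262:305,270:305]=1; blob(roi&(g>150),"print",.106,1)
print(z[228:239,324:352].round(3)[::2])
bz=z[270:281,332:344]; print("button z",np.median(bz[3:8,3:9]))
s=pickle.load(open("side.pkl","rb"))
im2=cv2.resize(px[195:305,260:420],None,fx=5,fy=5,interpolation=cv2.INTER_CUBIC); cv2.imwrite("pics/crop.png",im2)
im3=cv2.resize(s["pixels"][220:310,250:390],None,fx=5,fy=5,interpolation=cv2.INTER_CUBIC); cv2.imwrite("pics/crop2.png",im3)
E
```

```text
deck [[0.4875, 0.3867], [0.7156, 0.3473], [0.6382, -0.013], [0.4158, 0.0371]] [0.5643 0.1895] [np.float64(0.3568), np.float64(0.2315), np.float64(0.3685), np.float64(0.228)]
yaw -12.128265854179787
model dial [0.5744 0.0698] button [0.4864 0.0887]
dial 334.8 249.5 A 3.5 [0.5406 0.0904 0.083 ] encl [0.5406 0.088  0.083 ] 0.0193 z 0.0835
light-in-dial 344.5 233.0 A 2968.0 [0.5712 0.0716 0.109 ] encl [0.5712 0.0716 0.109 ] 0.1586 z 0.0831
button 337.0 275.0 A 82.5 [0.4885 0.0868 0.085 ] encl [0.4883 0.0866 0.085 ] 0.0222 z 0.0908
print 286.6 282.6 A 166.0 [0.4737 0.1875 0.106 ] encl [0.4738 0.1868 0.106 ] 0.035 z 0.108
[[0.072 0.079 0.081 0.084 0.082 0.084 0.085 0.086 0.082 0.084 0.083 0.084
  0.081 0.083 0.084 0.083 0.084 0.085 0.085 0.084 0.082 0.084 0.084 0.08
  0.082 0.083 0.083 0.084]
 [0.072 0.082 0.083 0.086 0.084 0.107 0.108 0.107 0.081 0.081 0.082 0.083
  0.082 0.086 0.084 0.085 0.084 0.085 0.083 0.084 0.083 0.083 0.084 0.086
  0.082 0.086 0.082 0.084]
 [0.075 0.08  0.083 0.084 0.107 0.111 0.11  0.111 0.109 0.082 0.083 0.081
  0.086 0.083 0.086 0.083 0.082 0.085 0.083 0.081 0.082 0.086 0.084 0.084
  0.082 0.083 0.085 0.083]
 [0.07  0.081 0.084 0.095 0.109 0.108 0.11  0.109 0.11  0.084 0.083 0.083
  0.084 0.086 0.081 0.084 0.084 0.085 0.082 0.082 0.084 0.083 0.083 0.083
  0.083 0.082 0.085 0.08 ]
 [0.077 0.077 0.086 0.084 0.087 0.097 0.1   0.091 0.084 0.083 0.082 0.084
  0.081 0.08  0.085 0.086 0.084 0.082 0.081 0.083 0.087 0.085 0.079 0.084
  0.083 0.085 0.082 0.083]
 [0.071 0.083 0.082 0.084 0.085 0.084 0.081 0.082 0.085 0.083 0.082 0.081
  0.084 0.08  0.081 0.083 0.085 0.081 0.082 0.083 0.085 0.08  0.084 0.082
  0.084 0.082 0.082 0.084]]
button z 0.09218249445285408
```

View pics/crop.png

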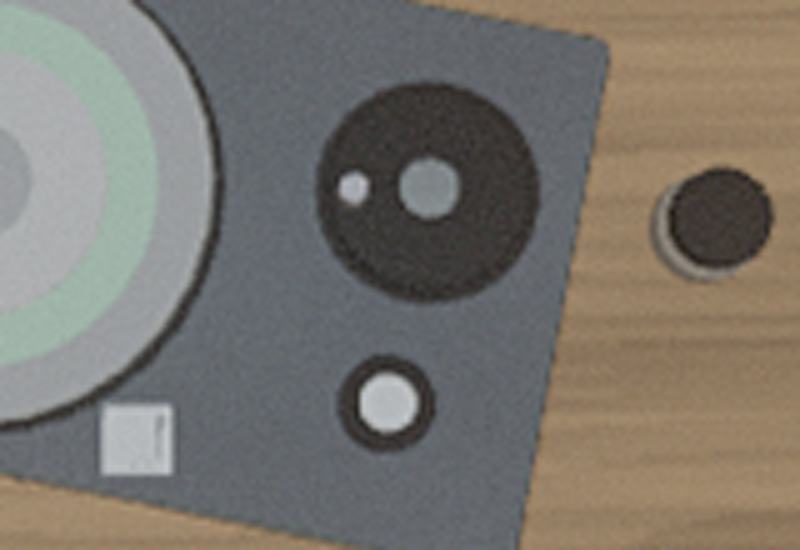

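View pics/crop2.png

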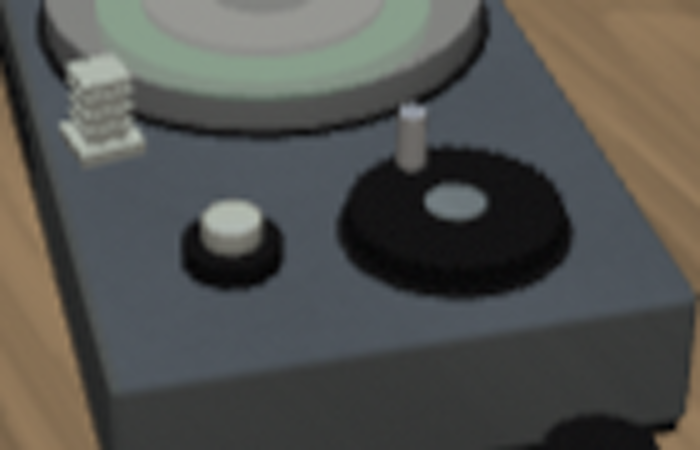

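Crop: dial disc centre at about (345.6,233.4) full-frame, peg at about (330.6,232.6), button at (337,275). I'll refine these with masks and start the approach at safe height.

```bash
python3 - <<'E'
from h import *
import pickle
im=pickle.load(open("top.pkl","rb")); px=im["pixels"]; w=W(im); g=cv2.cvtColor(px,cv2.COLOR_BGR2GRAY)
r=np.zeros_like(g); r[205:262,318:372]=1
m=((g<82)&(r>0)).astype(np.uint8); c=max(cv2.findContours(m,0,2)[0],key=cv2.contourArea); c=cv2.convexHull(c)
(u,v),ax,_=cv2.fitEllipse(c); D=P(im,u,v,.083); print("dial",u,v,ax,D.round(4),np.array(ax)*.914/im["fx"])
pm=(w[...,2]>.102)&(r>0); y,x=np.nonzero(pm); wt=np.maximum(g[y,x].astype(float)-90,0)
print("peg z-mask",len(x),x.mean(),y.mean(),"bright",(x*wt).sum()/wt.sum(),(y*wt).sum()/wt.sum())
T=P(im,(x*wt).sum()/wt.sum(),(y*wt).sum()/wt.sum(),.109); d=(T-D)[:2]; print("peg",T.round(4),"radius",np.linalg.norm(d),"ang",np.degrees(np.arctan2(d[1],d[0])))
print("button at .091",P(im,337,275,.091).round(4))
E
python3 -m inch '[[10,-15,0,0,0,0.2,0],[28,-46,0,0,0,0.44,0],[28,-46,0,0,0,0.44,0],[28,-46,0,0,0,0.44,0],[28,-46,0,0,0,0.44,0],[28,-46,0,0,0,0.44,0],[28,-46,0,0,0,0.44,0],[28,-46,0,0,0,0.44,0],[28,-46,0,0,0,0.44,0],[28,-46,0,0,0,0.44,0]]' 20
```

```text
dial 344.96380615234375 233.13294982910156 (44.28168869018555, 44.91054153442383) [0.5743 0.0691 0.083 ] [0.09039139 0.09167506]
peg z-mask 41 337.0 232.82926829268294 bright 330.9262381454162 232.04267650158062
peg [0.5734 0.0987 0.109 ] radius 0.02958610145376158 ang 91.74581832882255
button at .091 [0.4883 0.087  0.091 ]
time_s: 0.93
tool_pos: [0.4802, 0.2108, 0.2496]
tcp_rot: [-179.9, -0.0, -179.8]
ft_force: [0.2, 1.2, -0.4]
finger_gap: 0.002
```

```bash
python3 -m inch '[[6.9,-11.1,0,0,0,0,0],[6.9,-11.1,0,0,0,0,0],[6.9,-11.1,0,0,0,0,0],[6.9,-11.1,0,0,0,0,0],[6.9,-11.1,-4,0,0,0,0],[6.9,-11.1,-8,0,0,0,0],[6.9,-11.1,-11,0,0,0,0],[6.9,-11.1,-11,0,0,0,0],[6.9,-11.1,-11,0,0,0,0]]'
python3 - <<'E'
from h import *
for n in ("side","wrist"):
    im=get_image(n); p=im["pixels"]
    cv2.imwrite(f"pics/{n}2.png",cv2.resize(p[170:310,230:430],None,fx=4,fy=4,interpolation=2) if n=="side" else p)
o=observe(); print(o["joints"],o["ft_force"])
E
```

```text
time_s: 1.68
tool_pos: [0.5479, 0.0998, 0.1384]
tcp_rot: [-179.9, -0.3, -179.8]
ft_force: [0.7, 0.8, -0.7]
finger_gap: 0.006
[  9.14679213  27.40531161 105.91845801  -0.10815878  46.58443564
 -80.98579735] [-0.25220931 -0.07413011 -0.76185126]
```

View pics/side2.png

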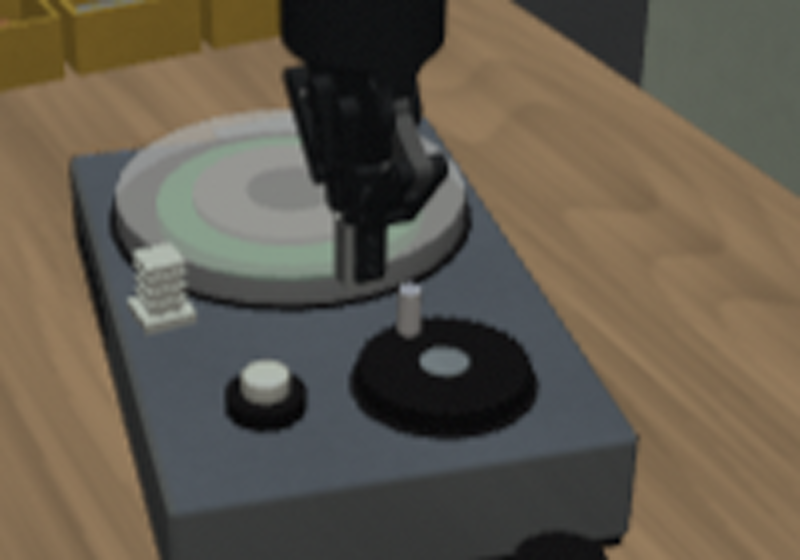

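View pics/wrist2.png

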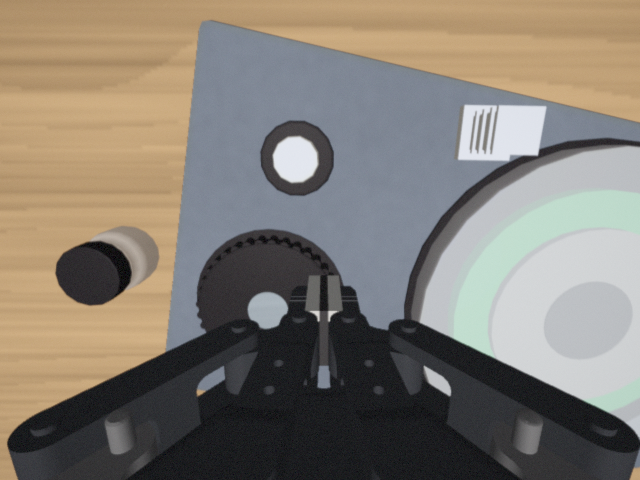

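Side crop: fingertips at about (360,280), above and robot-side of the peg at (410,290), as planned. The wrist view shows dial and button clear. Now I'll lower the tip to about 8 mm above the disc and compute the arc.

```bash
python3 -m inch '[[0.1,0,-1.5,0,0,0,0],[0.1,0,-2.8,0,0,0,0],[0.1,0,-2.8,0,0,0,0],[0.1,0,-2.8,0,0,0,0],[0.1,0,-2.8,0,0,0,0]]'
cat > arc.py <<'E'
from h import *
import sys
o=observe(); p=np.array(o["tool_pos"]); yaw=o["tcp_rot"][2]%360
A=np.array([.5745,.0690])
def F(f,b=.017):
    t=np.radians(91.5-f); return A+.032*np.array([np.cos(t),np.sin(t)])-b*np.array([np.sin(t),-np.cos(t)])
print(p.round(4),yaw,o["ft_force"].round(2))
for f in map(float,sys.argv[1:]): print(f,((F(f)-p[:2])*100).round(2),"dz",round((.110-p[2])*100,2),"az",round(np.radians(180-f-yaw),3))
E
python3 arc.py 0 4 8 12 16 20 24 28 32 36 40
```

```text
time_s: 2.2
tool_pos: [0.5523, 0.1006, 0.1151]
tcp_rot: [-180.0, 0.3, -179.8]
ft_force: [0.1, -0.5, 0.7]
finger_gap: -0.005
[0.5523 0.1006 0.1151] 180.22394464938074 [ 0.06 -0.54  0.66]
0.0 [ 0.43 -0.01] dz -0.51 az -0.004
4.0 [0.66 0.11] dz -0.51 az -0.074
8.0 [0.89 0.21] dz -0.51 az -0.144
12.0 [1.13 0.3 ] dz -0.51 az -0.213
16.0 [1.37 0.36] dz -0.51 az -0.283
20.0 [1.62 0.41] dz -0.51 az -0.353
24.0 [1.87 0.45] dz -0.51 az -0.423
28.0 [2.12 0.46] dz -0.51 az -0.493
32.0 [2.37 0.46] dz -0.51 az -0.562
36.0 [2.63 0.44] dz -0.51 az -0.632
40.0 [2.88 0.4 ] dz -0.51 az -0.702
```

```bash
python3 -m inch '[[0.2,0,-0.5,0,0,0,0],[0.43,0,-0.5,0,0,0,0],[0.66,0.1,-0.5,0,0,-0.07,0],[0.9,0.2,-0.5,0,0,-0.14,0],[1.13,0.3,-0.5,0,0,-0.21,0],[1.37,0.36,-0.5,0,0,-0.28,0],[1.62,0.41,-0.5,0,0,-0.35,0],[1.62,0.41,-0.5,0,0,-0.35,0],[1.62,0.41,-0.5,0,0,-0.35,0]]'
cat > peg.py <<'E'
from h import *
im=get_image("side"); R=cv2.Rodrigues(np.array(im["rvec"],float))[0]; t=np.array(im["tvec"],float).ravel()
w=W(im); A=np.array([.5745,.069]); d=w[...,:2]-A; r=np.hypot(d[...,0],d[...,1])
hsv=cv2.cvtColor(im["pixels"],cv2.COLOR_BGR2HSV)
m=(w[...,2]>.09)&(w[...,2]<.115)&(r<.045)&(hsv[...,2]>95)
y,x=np.nonzero(m); print(len(x))
if len(x):
    q=w[m].mean(0); a=np.degrees(np.arctan2(*(q[:2]-A)[::-1])); print("light pts mean",q.round(4),"r",r[m].mean().round(4),"turned",round((91.5-a),1))
cv2.imwrite("pics/now.png",cv2.resize(im["pixels"][190:300,270:410],None,fx=5,fy=5,interpolation=2))
E
python3 peg.py; python3 arc.py 20 24 28 32 36 40 44 48 52 56 60
```

```text
time_s: 2.95
tool_pos: [0.569, 0.1047, 0.1104]
tcp_rot: [-180.0, 0.3, 160.3]
ft_force: [0.1, -0.5, 0.3]
finger_gap: -0.005
48
light pts mean [0.5883 0.0926 0.1032] r 0.0275 turned 31.7
[0.5688 0.1047 0.1103] 160.29867143102007 [-0.32  0.98  0.32]
20.0 [-0.03  0.01] dz -0.03 az -0.005
24.0 [0.22 0.04] dz -0.03 az -0.075
28.0 [0.47 0.06] dz -0.03 az -0.145
32.0 [0.72 0.05] dz -0.03 az -0.215
36.0 [0.98 0.03] dz -0.03 az -0.284
40.0 [ 1.23 -0.  ] dz -0.03 az -0.354
44.0 [ 1.47 -0.06] dz -0.03 az -0.424
48.0 [ 1.72 -0.13] dz -0.03 az -0.494
52.0 [ 1.95 -0.22] dz -0.03 az -0.564
56.0 [ 2.18 -0.32] dz -0.03 az -0.634
60.0 [ 2.41 -0.44] dz -0.03 az -0.703
```

View pics/now.png

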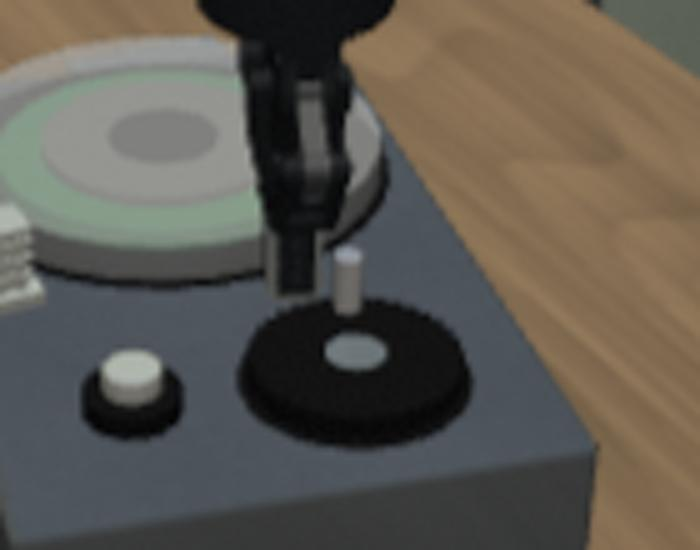

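One click done: the measured turn is 31.7° and the picture shows the peg at (347,255), ahead of the finger at (295,275). Next I'll push for click 2.

```bash
python3 -m inch '[[0.22,0.04,0,0,0,-0.07,0],[0.47,0.06,0,0,0,-0.14,0],[0.72,0.05,0,0,0,-0.21,0],[0.98,0.03,0,0,0,-0.28,0],[1.23,0,0,0,0,-0.35,0],[1.47,-0.06,0,0,0,-0.42,0],[1.72,-0.13,0,0,0,-0.49,0],[1.84,-0.17,0,0,0,-0.53,0],[1.84,-0.17,0,0,0,-0.53,0],[1.84,-0.17,0,0,0,-0.53,0]]'
python3 peg.py; python3 arc.py 50 54 58 62 66 70 74 78 80
```

```text
time_s: 3.83
tool_pos: [0.5873, 0.1028, 0.1103]
tcp_rot: [-180.0, 0.3, 130.1]
ft_force: [-0.4, 0.2, -0.1]
finger_gap: -0.004
48
light pts mean [0.6012 0.0824 0.1035] r 0.03 turned 64.9
[0.5871 0.1028 0.1103] 130.05232417892248 [-0.18  0.23 -0.19]
50.0 [0.01 0.01] dz -0.03 az -0.001
54.0 [ 0.24 -0.08] dz -0.03 az -0.071
58.0 [ 0.47 -0.2 ] dz -0.03 az -0.141
62.0 [ 0.68 -0.32] dz -0.03 az -0.21
66.0 [ 0.89 -0.47] dz -0.03 az -0.28
70.0 [ 1.09 -0.63] dz -0.03 az -0.35
74.0 [ 1.28 -0.8 ] dz -0.03 az -0.42
78.0 [ 1.45 -0.98] dz -0.03 az -0.49
80.0 [ 1.53 -1.08] dz -0.03 az -0.525
```

Two clicks done (64.9° measured from the near face, consistent with 60°). Next is click 3.

```bash
python3 -m inch '[[0.24,-0.08,0,0,0,-0.07,0],[0.47,-0.2,0,0,0,-0.14,0],[0.68,-0.32,0,0,0,-0.21,0],[0.89,-0.47,0,0,0,-0.28,0],[1.09,-0.63,0,0,0,-0.35,0],[1.28,-0.8,0,0,0,-0.42,0],[1.45,-0.98,0,0,0,-0.49,0],[1.53,-1.08,0,0,0,-0.53,0],[1.53,-1.08,0,0,0,-0.53,0],[1.53,-1.08,0,0,0,-0.53,0]]'
python3 peg.py; python3 arc.py 80 84 88 92 96 100 104 108 110
```

```text
time_s: 4.72
tool_pos: [0.6023, 0.0919, 0.1103]
tcp_rot: [-180.0, 0.3, 99.8]
ft_force: [-0.4, -0.1, 0.4]
finger_gap: -0.001
50
light pts mean [0.6076 0.0663 0.103 ] r 0.0333 turned 96.1
[0.6023 0.0919 0.1103] 99.8078715206952 [ 0.35  0.16 -0.29]
80.0 [0.02 0.01] dz -0.03 az 0.003
84.0 [ 0.17 -0.19] dz -0.03 az -0.066
88.0 [ 0.31 -0.4 ] dz -0.03 az -0.136
92.0 [ 0.44 -0.62] dz -0.03 az -0.206
96.0 [ 0.54 -0.85] dz -0.03 az -0.276
100.0 [ 0.64 -1.08] dz -0.03 az -0.346
104.0 [ 0.71 -1.32] dz -0.03 az -0.416
108.0 [ 0.77 -1.57] dz -0.03 az -0.485
110.0 [ 0.79 -1.69] dz -0.03 az -0.52
```

```bash
python3 -m inch '[[0.17,-0.19,0,0,0,-0.07,0],[0.31,-0.4,0,0,0,-0.14,0],[0.44,-0.62,0,0,0,-0.21,0],[0.54,-0.85,0,0,0,-0.28,0],[0.64,-1.08,0,0,0,-0.35,0],[0.71,-1.32,0,0,0,-0.42,0],[0.77,-1.57,0,0,0,-0.49,0],[0.78,-1.63,0,0,0,-0.5,0],[0.78,-1.63,0,0,0,-0.5,0],[0.78,-1.63,0,0,0,-0.5,0]]'
python3 peg.py; python3 arc.py 100 110
```

```text
time_s: 5.6
tool_pos: [0.6099, 0.0756, 0.1102]
tcp_rot: [-179.9, 0.3, 71.3]
ft_force: [-0.1, -0.2, 0.0]
finger_gap: 0.002
52
light pts mean [0.6049 0.0503 0.1027] r 0.0359 turned 123.1
[0.6099 0.0756 0.1102] 71.28313241462486 [-0.92  0.19 -0.25]
100.0 [-0.12  0.55] dz -0.02 az 0.152
110.0 [ 0.04 -0.06] dz -0.02 az -0.022
```

View pics/now.png

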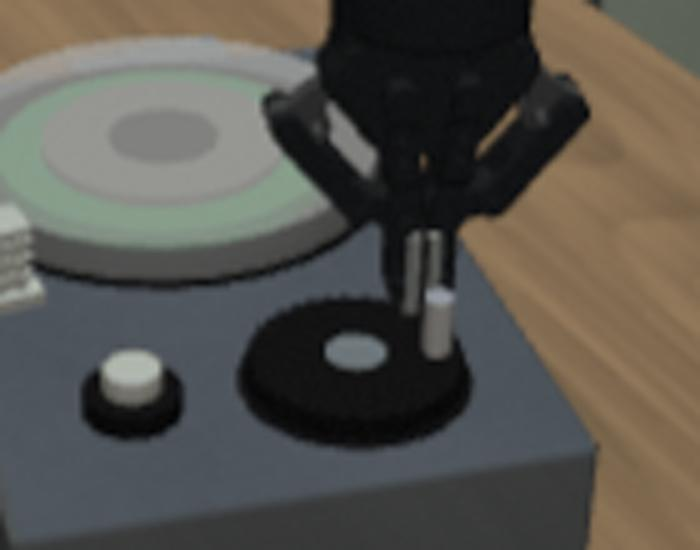

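The peg has snapped ahead of the finger, at (437,320) in the crop, with the pad behind it. I'll back off, rise and move over the button, then check the dial from above and the side.

```bash
python3 -m inch '[[-0.1,0.7,0,0,0,0,0],[-0.1,0.8,1.5,0,0,0,0],[-0.1,0.8,5,0,0,0,0],[-0.1,0.8,7,0,0,0,0],[-6,1.2,7,0,0,0,0],[-12.2,1.2,7,0,0,0,0],[-12.2,1.2,7,0,0,0,0],[-12.2,1.2,7,0,0,0,0],[-12.2,1.2,7,0,0,0,0],[-12.2,1.2,7,0,0,0,0]]'
python3 peg.py; python3 - <<'E'
from h import *
im=get_image("side"); w=W(im)
hsv=cv2.cvtColor(im["pixels"],cv2.COLOR_BGR2HSV)
m=(w[...,2]>.084)&(w[...,2]<.1)&(np.hypot(w[...,0]-.488,w[...,1]-.088)<.02)&(hsv[...,2]>140)
print("button",m.sum(),w[m].mean(0).round(4),np.percentile(w[m][:,2],95))
im=get_image("top"); cv2.imwrite("pics/top3.png",cv2.resize(im["pixels"][195:305,260:420],None,fx=5,fy=5,interpolation=2))
w=W(im); d=w[...,:2]-[.5745,.069]; m=(w[...,2]>.102)&(w[...,2]<.114)&(np.hypot(d[...,0],d[...,1])<.04)
v,u=np.nonzero(m); print("peg top",m.sum(),P(im,u.mean(),v.mean(),.109),91.5-np.degrees(np.arctan2(*(P(im,u.mean(),v.mean(),.109)[:2]-[.5745,.069])[::-1])) if m.any() else 0)
E
```

```text
time_s: 6.48
tool_pos: [0.4887, 0.0881, 0.1808]
tcp_rot: [180.0, 0.3, 71.3]
ft_force: [0.7, 0.2, 0.8]
finger_gap: 0.0
50
light pts mean [0.6046 0.05   0.1035] r 0.0357 turned 123.8
button 61 [0.488  0.0825 0.0929] 0.09427733762766281
peg top 27 [0.60427075 0.05609926 0.109     ] 114.92882858016725
```

View pics/now.png

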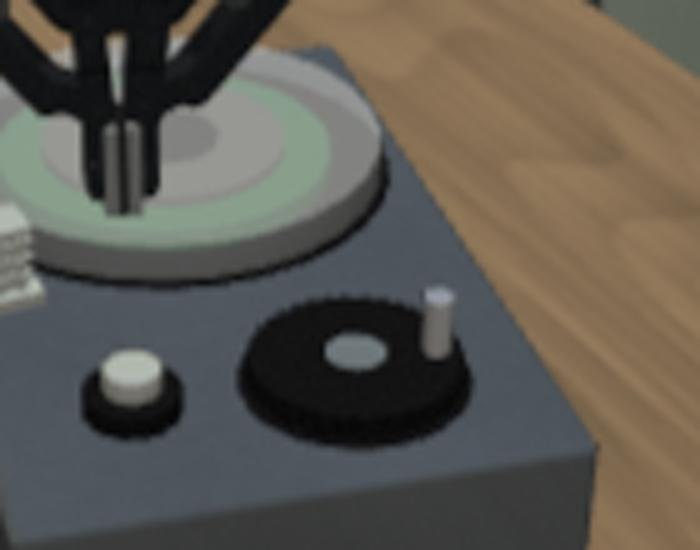

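Dial verified: 124° from the side view and 115° from the top, bracketing 120°, and the peg is visibly at rest at (437,320). Now I'll press the button.

```bash
python3 -m inch '[[-0.1,-0.1,-3,0,0,0,0],[-0.1,-0.1,-5.5,0,0,0,0],[-0.1,-0.1,-6.5,0,0,0,0],[-0.1,-0.1,-6.9,0,0,0,0],[-0.1,-0.1,-7.1,0,0,0,0],[-0.1,-0.1,-7.1,0,0,0,0],[-0.1,-0.1,-7.1,0,0,0,0]]'; python3 -c "
from h import *
o=observe();print(o['tool_pos'],o['ft_force'])"
```

```text
time_s: 7.22
tool_pos: [0.489, 0.0869, 0.1103]
tcp_rot: [179.9, 0.2, 71.3]
ft_force: [-1.3, 0.0, 2.4]
finger_gap: 0.005
[0.48898376 0.08694146 0.1102769 ] [-1.28752866  0.00990705  2.39540895]
```

```bash
python3 -m inch '[[0,0,-0.1,0,0,0,0],[0,0,-0.2,0,0,0,0],[0,0,-0.3,0,0,0,0],[0,0,-0.3,0,0,0,0],[0,0,-0.3,0,0,0,0]]'; python3 -m inch '[[0,0,-0.1,0,0,0,0],[0,0,-0.1,0,0,0,0],[0,0,-0.1,0,0,0,0]]';  python3 -m inch '[[0,0,-0.1,0,0,0,0],[0,0,-0.1,0,0,0,0],[0,0,-0.1,0,0,0,0]]'
```

```text
time_s: 7.63
tool_pos: [0.4898, 0.0871, 0.1077]
tcp_rot: [179.8, 0.2, 71.3]
ft_force: [1.6, 0.3, 3.5]
finger_gap: 0.002
time_s: 7.88
tool_pos: [0.4899, 0.0871, 0.1068]
tcp_rot: [179.8, 0.2, 71.3]
ft_force: [0.3, 0.5, 4.5]
finger_gap: 0.003
time_s: 8.13
tool_pos: [0.4899, 0.0871, 0.1057]
tcp_rot: [179.8, 0.2, 71.3]
ft_force: [-0.3, -0.1, 3.9]
finger_gap: 0.005
```

Force is still spring-like, so I'll continue until it bottoms.

```bash
for i in 1; do python3 -m inch '[[0,0,-0.1,0,0,0,0],[0,0,-0.1,0,0,0,0],[0,0,-0.1,0,0,0,0]]'; done; python3 -m inch '[[0,0,-0.1,0,0,0,0],[0,0,-0.1,0,0,0,0],[0,0,-0.1,0,0,0,0]]'; python3 -c "
from h import *
im=get_image('side'); cv2.imwrite('pics/press.png',cv2.resize(im['pixels'][190:300,270:410],None,fx=5,fy=5,interpolation=2))"
```

```text
time_s: 8.38
tool_pos: [0.4899, 0.0871, 0.105]
tcp_rot: [179.8, 0.2, 71.3]
ft_force: [-1.1, 0.7, 8.5]
finger_gap: -0.0
time_s: 8.63
tool_pos: [0.49, 0.0871, 0.1049]
tcp_rot: [179.8, 0.2, 71.3]
ft_force: [-4.5, -0.7, 16.6]
finger_gap: 0.002
```

View pics/press.png

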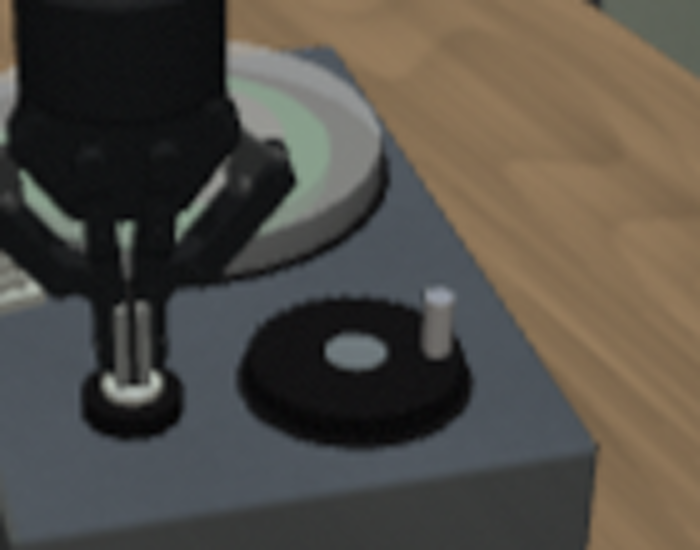

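The button is bottomed: force rose to 16.6 N with no further travel, and the picture shows the white cap sunk at (132,385) with the peg unmoved at (437,320). Releasing now.

```bash
python3 -m inch '[[0,0,1,0,0,0,0],[0,0,4,0,0,0,0],[0,0,8,0,0,0,0],[0,0,12,0,0,0,0],[0,0,12,0,0,0,0],[0,0,12,0,0,0,0],[0,0,12,0,0,0,0],[0,0,12,0,0,0,0],[0,0,12,0,0,0,0],[0,0,12,0,0,0,0]]'
python3 peg.py; python3 - <<'E'
from h import *
im=get_image("side"); w=W(im); hsv=cv2.cvtColor(im["pixels"],cv2.COLOR_BGR2HSV)
m=(w[...,2]>.08)&(w[...,2]<.1)&(np.hypot(w[...,0]-.488,w[...,1]-.088)<.02)&(hsv[...,2]>140)
print("button",m.sum(),w[m].mean(0).round(4),np.percentile(w[m][:,2],95)); print(observe()["joint_velocities"].round(2),observe()["ft_force"])
E
```

```text
time_s: 9.52
tool_pos: [0.4892, 0.087, 0.2235]
tcp_rot: [180.0, 0.3, 71.3]
ft_force: [-0.3, -0.3, -0.6]
finger_gap: -0.005
51
light pts mean [0.6046 0.0499 0.1032] r 0.0358 turned 123.9
button 64 [0.4882 0.0827 0.0928] 0.09408207320548523
[-0.03 -0.27 -0.29  0.03 -0.09  0.03] [-0.84183708  1.22949379 -0.66305216]
```

View pics/now.png

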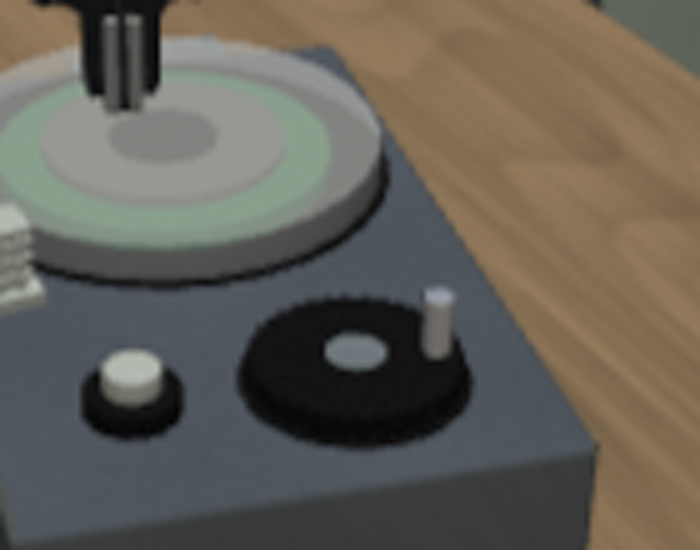

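The button is up again, at the same height as before, the dial is unchanged and the arm is clear.

```bash
python3 -c "
from station import *
print(hand_in())"
```

```text
the job is handed in; nothing more can be done
None
```

The dial is set four clicks clockwise, and the start button was pressed fully down and released. I handed the job in at about 9.7 s of robot time; hand-in gives no verdict.

- **Dial:** I pushed the peg round with the closed fingertip, one click at a time. The side camera measured 32°, 65°, 96° and 124° after each click. That camera sees the near face of the peg, so it may read a few degrees high. A top-view check gave 115°. The two disagree by 9° but bracket the expected 120°, and the neighbouring clicks are at 90° and 150°. After the press it still read 124°.
- **Button:** it went down about 5–6 mm until it bottomed, where the force jumped from about 4 N to 16.6 N with no more travel. After release its top was back at its earlier height (0.0928 m, against 0.0929 m before).
- **End state:** the arm ended about 110 mm above the button, touching nothing. The test print looked undisturbed as far as it showed in the side crops. I did not measure the print, jar or scraper again, though the tool never came near them.

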